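# Seal a centrifuge bucket with its bayonet cap and lift it by the cap

## Robot

A 6-joint arm with a two-finger parallel gripper is mounted at the origin on the work surface; the furniture and walls round the work are solid. World frame = base frame: x ahead of the robot, y to its left, z up, the work surface at z = 0. Lengths are in m, angles in rad, forces in N, time in s.
With the tool pointing down it reaches from about 0.4 to 0.825 m from the base axis. Payload 7 kg.
Tool frame: the origin (TCP) lies at the centre of the arm's flange, where the gripper is bolted on; the fingertips stand 178 mm ahead of it and the grasp point (between the pads) lies ahead of it (tcp_to_grasp is the z of the grasp point in the tool frame, in m); z points along the fingers, x is the direction in which the jaws open and shut, and the axes are right-handed (so a half turn about z gives the same grasp; the last joint's range is limited). The gripper opens to 88 mm and grips with 3 to 60 N. Pads are 19 mm wide; open, the fingers measure 130 mm over their backs; the gripper's body (78 mm by 193 mm) begins 47 mm behind the grasp point.
Start: joints at [-0.855, 0.359, 0.012, 0, -1.224, -0.288], TCP at [0.28, -0.614, 0.405] pointing down, gripper open.
Joint ranges: [-3.07, 3.07], [-1.43, 2.12], [-1.02, 1.25], [-3.03, 1.67], [-3.05, -0], [-3.03, 3.03]. Speed limits (rad/s): [2.39, 2.39, 3.01, 3.14, 3.14, 3.14].

## Interface

Orientations are given as [roll, pitch, yaw] about the fixed x, y, z axes, in that order (R = Rz(yaw) Ry(pitch) Rx(roll)).
In Python, from station import get_state, grab_frame, job_done, tcp_to_grasp gives the robot as it stands.
- The arm moves only by the tool drive_tool, never from a script. Its argument "moves" is a list of rows, each a list of 7 numbers: the shift along the tool's x, y, z in mm, then the turn, a rotation vector about the tool's x, y, z in degrees, then the closure, from -1 (fully open) to 1 (shut), so that 0 is half open. In form: [[dx, dy, dz, ax, ay, az, claw], ...]. A call has 1 to 12 rows; each row is the pose to reach, as a shift and turn from the pose commanded when the call began, along the tool's axes at that moment; what a row does not reach only later rows make up. A row lasts 1/8 s, in which the tool goes at most 62.5 mm and 10.7 degrees, less where a joint would pass 70% of its speed; a pose out of reach is approached as far as the arm can. A call with a gripper value outside its range is refused whole. The fingers move at their own pace and stop on an object; "grip_force" is the grip in N (left out, the last holds). Time passes only in rows, so rows that repeat a pose let the fingers close. It gives the time, the measured TCP pose, the force and the opening at its end, in the units of the state.
- get_state(): the state, without advancing time (a new reading comes with each control period).
- grab_frame(name): name is "scene" or "top"; returns a dict with "img" (420x560x3 uint8, red, green, blue), "range_z" (420x560 float32, m along the optical axis (not along the pixel's ray), 0 where there is no reading), "fovy" (degrees; the focal length in pixels is half the picture's height over the tangent of half this angle, whatever the lens; pixels are square), "cx", "cy" (the principal point, pixels), "rvec" (rotation vector, rad) and "tvec" (3), from world to camera coordinates, as OpenCV has them. Camera axes: x right, y down, z forward; pixel columns grow to the right and rows downward; lengths in m; the calibration is good to about 2 mm. A picture is of the moment at which its call begins.
- job_done(): hands the job in, once; it reports no verdict.
The state is a dict: "t": time; "q": joint angles; "qd": joint speeds; "joint_efforts": joint torques, N m; "eef_pos": TCP position; "ee_rot": TCP orientation; "force": force on the tool from outside, world axes, zero at the start; "moment": the same for the moment, N m; "width": finger opening in m.
Only numpy, scipy, OpenCV 4.12 (cv2) and the standard library are available. Lean on these libraries where they do the work, as an engineer would, in place of code of your own. Each camera call takes 0.05 s, during which the arm holds its last target. There are 200 camera calls.

## Task

Seal the open centrifuge bucket with the loose red bayonet cap: let its two lugs down through the rim's entry notches, push it in against the sprung seal and twist it clockwise (seen from above) about a quarter turn to its stop, all with the bucket still standing in the stand. Then lift the sealed bucket by the cap's grip bar until its foot hangs at least 3 cm above the top of the stand, and finish holding it there, upright and still, for the colleague who loads the rotor. Do not knock over or push about anything else on the bench.

Things in the scene. Friction and masses are not known exactly. Their poses are not given: they have to be found in the camera images.
- cap: loose red bayonet cap, standing on its plug. Origin: centre of the plug's underside, z up. Plug 66 mm across, z 0 to 27 mm, lower edge bevelled 4 mm; flange 84 mm across, z 27 to 32 mm. Steel lugs stick out of the plug at +x and -x, in line with the grip bar: 9 mm wide, z 12 to 17 mm, tips 39.5 mm from the axis. Half a turn makes no difference. 0.12 kg
- cap_grip (a point): middle of the cap's grip bar, on its axis, 46 mm above the cap's origin. The bar is 54 mm long along the cap's x, 14 mm thick, 30 mm high (z 31 to 61 mm of the cap), with a white line on top
- bucket: open grey metal bucket, loose, 3 blood tubes fixed inside, its foot (62 mm square, 26 mm high) in one of the stand's pockets. Origin: centre of the foot's underside, z up. Rim 133 mm above it. Neck 86 mm, bore 70 mm across. Locked, the cap's x axis is parallel to this body's x axis (play 3 degrees either way) and the cap's origin, let rise by the spring, is 112.5 mm above this origin. 0.45 kg
- bucket_entry (a point): centre of the bucket's mouth, at rim height; its x axis points to an entry notch (white bar below it, 26 degrees wide), the other faces it: the cap's lugs must lie along this axis to go in. From each notch a track runs clockwise (from above) under a lip 6 mm thick; the cap turns 80 degrees (1.40 rad) in it from entry to lock, the stop is 3 degrees farther
- bucket_lock (a point): centre of the bucket's mouth, at rim height; its x axis points to a locking notch (green dot below it), the other faces it. There the lip is only 3.5 mm thick, so that the spring lifts the lugs 2.5 mm into the notch and the cap cannot turn back
- seal (a joint): travel of the black ring seal on its spring inside the bucket, m, 0 to 0.009, larger when pressed down. It meets the plug (4 N) when the cap's origin is 115 mm above the bucket's; the lugs pass under the lips at 110 mm or lower (seal 0.005, 8 N) and touch the floor of the track at 107 mm (seal 0.008, 10.4 N)
- stand: dark grey stand for two buckets, fixed, 139 x 259 x 34 mm. Origin under its centre, x to its back, y to its left. Pockets at y -60 mm and y +60 mm, 64 mm square, 24 mm deep, floor 10 mm above the worktop; the open bucket stands in either of them, the sealed twin in the other
- sealed_twin: a bucket like the other, fixed in the stand, already sealed with a like red cap: it shows the locked state and is left alone. Origin under its foot; the top of its grip bar is 174 mm above it, 184 mm above the worktop
- timer: bystander: small white countdown timer lying near the robot, 64 x 68 x 18 mm, loose
- reagent_1: bystander: brown dropper bottle with a grey top, 34 mm across, 82 mm high, loose; origin under its centre
- reagent_2: bystander: white dropper bottle, 34 mm across, 82 mm high, loose; origin under its centre
- specimen_0: bystander: white-lidded specimen cup, 60 mm across, 68 mm high, loose; origin under its centre
Not all that is in view belongs to the job. Of the things that look like the cap, the middle-sized one is meant.

How it is judged:
On the way, in this order (a step that is already met when the one before it is completed fails the run):
1. the cap is lifted off the worktop in the fingers (height (world z) of cap above 0.03 m and contact force between the fingers and cap above 1 N), for 0.2 s.
2. the cap's lugs are in the entry notches and it is pushed in against the seal, below the lips, bucket in its pocket (z of cap in the frame of bucket below 0.111 m and horizontal distance between cap and bucket below 0.005 m and angle between the x axis of cap and the x axis of bucket_entry, either way round below 0.2 rad and height (world z) of bucket below 0.016 m), for 0.05 s.
3. the cap is twisted home to the locking notches and held, bucket still in its pocket (angle between the x axis of cap and the x axis of bucket, either way round below 0.12 rad and z of cap in the frame of bucket below 0.1142 m and horizontal distance between cap and bucket below 0.005 m and contact force between the fingers and cap above 1 N and height (world z) of bucket below 0.016 m), for 0.1 s.
At the end, for the whole second after the job is handed in: Cap locked in the bucket (within 0.12 rad, lugs risen into their notches) and gripped; the bucket hangs from it alone, foot 26 mm or more above the stand top, within 120 mm of the stand's middle sideways, tilt under 0.12 rad, slower than 3 cm/s, touching neither stand nor fingers (angle between the x axis of cap and the x axis of bucket, either way round below 0.12 rad and z of cap in the frame of bucket between 0.111 and 0.1142 m and height (world z) of bucket above 0.06 m and horizontal distance between bucket and stand below 0.12 m and angle between bucket's own z axis and vertical below 0.12 rad and linear speed of bucket below 0.03 m/s and contact force between the fingers and cap above 2 N and contact force between bucket and stand below 0.1 N and contact force between the fingers and bucket below 0.1 N); the arm keeps its last pose, push and grip.
It fails at once if a bystander is pushed more than 2 cm or knocked over (distance of any of timer, reagent_1, reagent_2, specimen_0 from where it was at the start of the episode above 0.02 m or angle between any of reagent_1, reagent_2, specimen_0's own z axis and vertical above 0.3 rad).
It fails at once if the bucket with the blood tubes is tipped by more than 0.35 rad (angle between bucket's own z axis and vertical above 0.35 rad).
It also fails if it takes over 43 s, if anything falls off the work surface, if the arm or the gripper's body presses on something with over 40 N, if the wrist force passes 120 N, or if a joint passes its speed limit or range.

## Working session

There is one attempt and no reset: what is moved stays moved. The work goes in short steps, Python scripts to look and compute and a tool call to move; the robot and the scene stay as the last step left them, time stands still between calls to the robot, and variables do not carry over. Pictures are saved under pics/ and viewed, about 8 in all and at most 12, crops included, and the job is handed in when it is done.

Besides the shell and the picture viewer there is one more tool, called after "Call:" as name(argument=value, ...) on one line, values as JSON. drive_tool: Moves the arm, as the interface text tells. Its arguments: {"type":"object","properties":{"moves":{"type":"array"},"grip_force":{"type":"number"}},"required":["moves"]}

```bash
ls; mkdir -p pics
cat > h.py <<'E'
import numpy as np, cv2
from station import get_state, grab_frame, job_done, tcp_to_grasp
def cam(f):
    R=cv2.Rodrigues(np.array(f["rvec"],float))[0]; t=np.array(f["tvec"],float).ravel()
    F=f["img"].shape[0]/2/np.tan(np.radians(f["fovy"])/2)
    return R,t,F
def cloud(f):
    R,t,F=cam(f); z=f["range_z"]; v,u=np.mgrid[:z.shape[0],:z.shape[1]]
    p=np.stack([(u-f["cx"])/F*z,(v-f["cy"])/F*z,z],-1)
    return (p-t)@R
def ray(f,u,v,h):
    R,t,F=cam(f); c=-R.T@t; d=R.T@np.array([(u-f["cx"])/F,(v-f["cy"])/F,1.])
    return c+d*(h-c[2])/d[2]
def proj(f,P):
    R,t,F=cam(f); p=R@np.array(P)+t; return p[0]/p[2]*F+f["cx"],p[1]/p[2]*F+f["cy"]
def save(n,im,s=1):
    cv2.imwrite("pics/"+n,cv2.resize(im[...,::-1],None,fx=s,fy=s,interpolation=cv2.INTER_CUBIC))
E
python3 - <<'E'
from h import *
import pickle
s=get_state();print(s,tcp_to_grasp)
for n in("scene","top"):
    f=grab_frame(n);pickle.dump(f,open(n+".pkl","wb"));save(n+"0.png",f["img"],1.4)
    R,t,F=cam(f);print(n,-R.T@t,F,f["cx"],f["cy"],"view",R[2])
    P=cloud(f)
    hsv=cv2.cvtColor(f["img"],cv2.COLOR_RGB2HSV)
    m=(((hsv[...,0]<8)|(hsv[...,0]>172))&(hsv[...,1]>130)&(hsv[...,2]>60)).astype(np.uint8)
    k,l,st,c=cv2.connectedComponentsWithStats(m)
    for i in range(1,k):
        if st[i,4]>60:
            q=P[(l==i)&(f["range_z"]>0)]
            print(st[i],c[i].round(),np.percentile(q,[2,50,98],axis=0).round(3).tolist() if len(q) else None)
E
```

```text
pics
{'t': 0.0, 'q': array([-8.54914672e-01,  3.59399949e-01,  1.10867566e-02, -3.41846771e-04,
       -1.22411754e+00, -2.88104231e-01]), 'qd': array([-9.04044212e-04, -5.05374298e-05, -4.81689969e-04, -1.40345451e-03,
       -3.78270272e-04, -4.10461814e-04]), 'joint_efforts': array([ 1.07157219e-03, -5.82715917e+01,  2.93065041e+01,  6.99700803e+00,
        7.05625236e-03, -1.87296123e-04]), 'eef_pos': array([ 0.27994879, -0.61400541,  0.40372764]), 'ee_rot': array([-3.14143633e+00, -1.65835526e-03,  1.99845721e+00]), 'force': array([-0.52759597,  0.04050939,  0.02355542]), 'moment': array([ 0.00833951, -0.015288  , -0.01164502]), 'width': 0.08742726083652863} 0.1593
scene [-0.33115386  0.47306315  0.91030381] 463.4857701037007 288.29151068134496 203.47904343754794 view [ 0.57827493 -0.39415124 -0.71431289]
[183 134  11  21 105] [188. 144.] [[0.632, 0.122, 0.093], [0.66, 0.131, 0.106], [0.693, 0.158, 0.114]]
[181 156  35  26 622] [198. 170.] [[0.461, 0.14, 0.149], [0.489, 0.184, 0.155], [0.531, 0.215, 0.183]]
[300 176   9  16  85] [304. 183.] [[0.133, -0.12, 0.008], [0.43, -0.095, 0.022], [0.453, 0.118, 0.369]]
[ 407  191   47   38 1227] [430. 208.] [[0.105, -0.355, 0.021], [0.149, -0.298, 0.046], [0.215, -0.256, 0.087]]
top [0.22992404 0.00162066 1.06748225] 407.8700790582469 272.90194390336075 208.7430355892823 view [ 0.12517828  0.01765189 -0.99197722]
[186 126  37  35 943] [205. 143.] [[0.462, 0.139, 0.15], [0.498, 0.172, 0.154], [0.537, 0.214, 0.183]]
[366 148  24  20 257] [376. 156.] [[0.296, -0.276, 0.028], [0.499, -0.244, 0.032], [0.519, -0.061, 0.794]]
[314 174  22  22 355] [324. 185.] [[0.399, -0.139, 0.017], [0.422, -0.113, 0.022], [0.45, -0.089, 0.043]]
```

View pics/scene0.png

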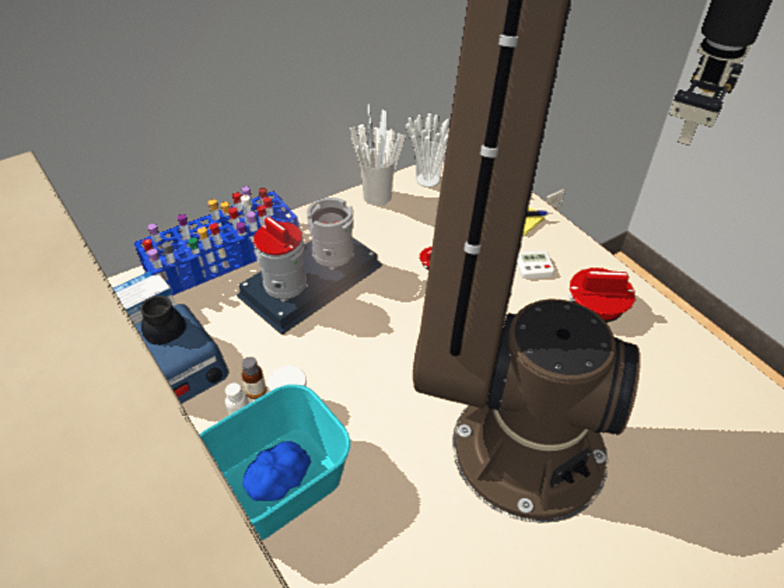

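View pics/top0.png

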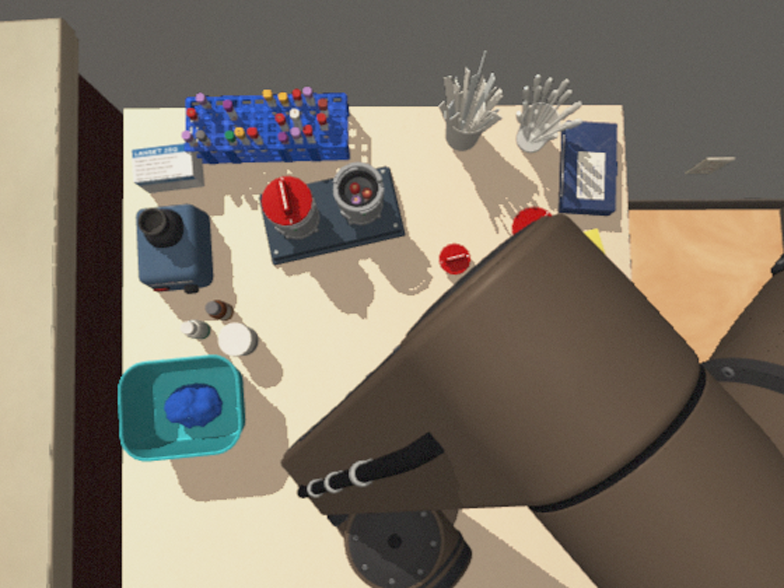

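Candidates for the cap, as raw pixels: large red (scene 430,208, flange top 46 mm), small red (top 324,185, flange top 22 mm), partly hidden red (top 376,156, flange top 32 mm), and the twin's cap (top 205,143). The 32 mm flange matches the cap I want, so I choose (0.50, -0.245). Next is a close look at the bucket and a check of the space to the right.

Run:
```python
from h import *
import pickle
S=pickle.load(open("scene.pkl","rb"));T=pickle.load(open("top.pkl","rb"))
a=cv2.resize(T["img"][110:170,225:285],(520,520),interpolation=cv2.INTER_CUBIC)
# scene crop around bucket
b=cv2.resize(S["img"][136:196,215:259],(381,520),interpolation=cv2.INTER_CUBIC)[:, :280]
b=cv2.resize(S["img"][136:196,218:256],(280,442),interpolation=cv2.INTER_CUBIC)
c=np.zeros((520,800,3),np.uint8);c[:,:520]=a;c[:442,520:]=b;save("bk.png",c)
for f,n in((S,"S"),(T,"T")):
    P=cloud(f);ok=f["range_z"]>0
    for lo,hi,nm in((.135,.15,"rim"),(.029,.039,"stand")):
        m=ok&(P[...,2]>lo)&(P[...,2]<hi)&(P[...,0]>.35)&(P[...,0]<.7)&(P[...,1]>-.08)&(P[...,1]<.3)
        q=P[m][:,:2]
        print(n,nm,m.sum(),q.min(0),q.max(0),np.median(P[m][:,2]))
        if nm=="stand": 
            r=cv2.minAreaRect(q.astype(np.float32));print(r)
P=cloud(S);m=(S["range_z"]>0)&(P[...,1]<-.5)
q=P[m];
for zl in(0,.2,.4,.6): 
    w=q[(q[:,2]>zl)&(q[:,2]<zl+.2)];print(zl,len(w),np.percentile(w,[1,50,99],axis=0).round(2).tolist() if len(w) else '')
# twin bar white line
T_=T["img"];hsv=cv2.cvtColor(T_,cv2.COLOR_RGB2HSV)
m=np.zeros(T_.shape[:2],bool);m[120:165,185:225]=1
w=m&(T_.min(-1)>150);print(w.sum());v,u=np.nonzero(w)
pts=np.array([ray(T,x,y,.184)[:2] for x,y in zip(u,v)]);print(pts.mean(0),cv2.minAreaRect(pts.astype(np.float32)),pts[[0,-1]])
```

```text
S rim 418 [ 0.45470981 -0.07957021] [0.6624412  0.21920278] 0.1410925500922803
S stand 1881 [ 0.42292664 -0.01354972] [0.69994319 0.29971963] 0.033506628504402884
((0.5806318521499634, 0.14890289306640625), (0.27871251106262207, 0.2770780920982361), 12.68151569366455)
T rim 417 [ 0.45704796 -0.07957996] [0.66466791 0.21468488] 0.14188703141894182
T stand 2622 [ 0.4262885  -0.01405496] [0.69997185 0.29905644] 0.0335761961852578
((0.585900604724884, 0.15078547596931458), (0.2818031907081604, 0.2749541699886322), 12.807906150817871)
0 6288 [[0.44, -1.27, 0.0], [0.74, -1.06, 0.1], [0.74, -0.72, 0.2]]
0.2 3314 [[0.21, -1.26, 0.2], [0.29, -0.64, 0.29], [0.74, -0.52, 0.4]]
0.4 1453 [[0.23, -0.63, 0.4], [0.25, -0.58, 0.45], [0.31, -0.57, 0.49]]
0.6 0 
95
[0.4805242  0.19581458] ((0.4917057454586029, 0.19086489081382751), (0.044924452900886536, 0.10314076393842697), 83.53308868408203) [[0.5410093  0.17006866]
 [0.442233   0.20376423]]
```

View pics/bk.png

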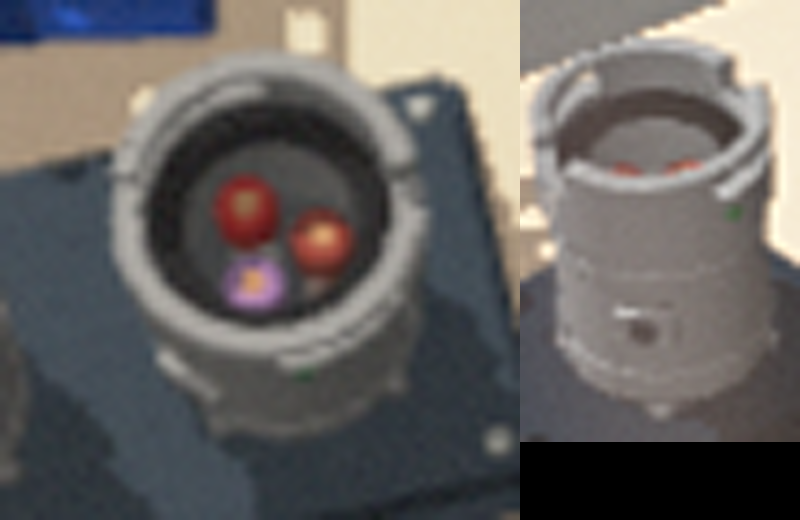

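The crop shows rim gaps at crop (120,180) and (410,185), roughly along world ±y. The green dot is at crop (303,375). I'll get the numbers by casting rim and wall rays for the centre and angles.

```bash
cat > m.py <<'E'
from h import *
import pickle
from scipy.optimize import least_squares
S=pickle.load(open("scene.pkl","rb"));T=pickle.load(open("top.pkl","rb"))
cs=[]
for f,n in((S,"S"),(T,"T")):
    P=cloud(f);ok=f["range_z"]>0
    m=ok&(P[...,2]>.137)&(P[...,2]<.147)&(np.hypot(P[...,0]-.53,P[...,1]-.05)<.08)
    q=P[m][:,:2]
    r=least_squares(lambda p:np.maximum(0,np.abs(np.hypot(q[:,0]-p[0],q[:,1]-p[1])-.039)-.003),[q[:,0].mean(),q[:,1].mean()],loss="soft_l1",f_scale=.002)
    print(n,m.sum(),r.x,q.min(0),q.max(0));cs.append(r.x)
    # stand: keep its own rectangle: dark pixels at stand-top height
    g=f["img"].astype(int)
    m=ok&(abs(P[...,2]-.034)<.005)&(g.max(-1)<90)&(np.hypot(P[...,0]-.51,P[...,1]-.12)<.16)
    l=cv2.morphologyEx(m.astype(np.uint8),cv2.MORPH_OPEN,np.ones((3,3)))
    k,lab,st,_=cv2.connectedComponentsWithStats(l);i=1+st[1:,4].argmax()
    print("stand",cv2.minAreaRect(P[lab==i][:,:2].astype(np.float32)))
c=np.mean(cs,0)
def samp(f,X):
    R,t,F=cam(f);p=X@R.T+t
    return cv2.remap(f["img"],(p[...,0]/p[...,2]*F+f["cx"]).astype(np.float32),(p[...,1]/p[...,2]*F+f["cy"]).astype(np.float32),cv2.INTER_CUBIC)
a=np.radians(np.arange(-180,180,.5))
out=[]
for f,cc in((T,cs[1]),(S,cs[0])):
    r=np.linspace(.046,.028,60);A,Rr=np.meshgrid(a,r)
    out.append(samp(f,np.stack([cc[0]+Rr*np.cos(A),cc[1]+Rr*np.sin(A),0*A+.143],-1)))
    z=np.linspace(.145,.07,150);A,Z=np.meshgrid(a,z)
    out.append(samp(f,np.stack([cc[0]+.043*np.cos(A),cc[1]+.043*np.sin(A),Z],-1)))
im=np.vstack(out)
for d in range(-180,180,30):
    x=(d+180)*2;im[:,x]=(255,255,0);cv2.putText(im,str(d),(x+2,12),0,.4,(255,255,0),1)
save("unw.png",im)
E
python3 m.py
```

```text
S 223 [0.52457611 0.06070314] [0.48007252 0.02038411] [0.57001077 0.10120145]
stand ((0.49805498123168945, 0.1735953688621521), (0.12806281447410583, 0.1337599903345108), 13.083963394165039)
T 316 [0.5262484  0.06031419] [0.48335928 0.02000519] [0.56747601 0.10218998]
stand ((0.5055107474327087, 0.11211718618869781), (0.10889383405447006, 0.2362721562385559), 13.588592529296875)
```

View pics/unw.png

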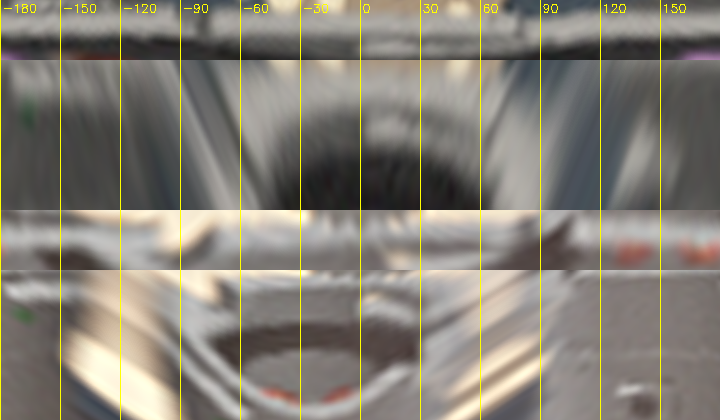

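The entry axis comes to about 93° in world yaw. Both notch views agree, the green dot sits at -167°, and stand yaw is 13.3°. The bucket centre is (0.525, 0.060), and the twin lies where that predicts. Now I'll swing the arm aside to see the cap.

Call:
drive_tool(moves=[[16,-53,0,0,0,0,-1],[32,-106,0,0,0,0,-1],[48,-160,0,0,0,0,-1],[64,-213,0,0,0,0,-1],[64,-213,0,0,0,0,-1]])

```text
t: 0.72
eef_pos: [0.0561, -0.6443, 0.4043]
ee_rot: [-3.142, -0.001, 1.994]
force: [0.4, 0.2, -0.1]
width: 0.0878
```

```bash
cat > c.py <<'E'
from h import *
import pickle
for n in("top","scene"):
    f=grab_frame(n);pickle.dump(f,open(n+"1.pkl","wb"));P=cloud(f);ok=f["range_z"]>0
    h=cv2.cvtColor(f["img"],cv2.COLOR_RGB2HSV)
    near=(np.hypot(P[...,0]-.5,P[...,1]+.245)<.09)
    red=((h[...,0]<8)|(h[...,0]>172))&(h[...,1]>130)&(h[...,2]>60)
    m=ok&near&red
    fl=m&(P[...,2]>.027)&(P[...,2]<.036);q=P[fl][:,:2].astype(np.float32)
    if len(q)>20: print(n,"flange",len(q),cv2.minEnclosingCircle(q),np.median(P[fl][:,2]))
    b=ok&near&(P[...,2]>.055);q=P[b][:,:2].astype(np.float32)
    if len(q)>5: print("bar top",len(q),cv2.minAreaRect(q),q.mean(0),np.median(P[b][:,2]))
    w=ok&near&(P[...,2]>.05)&(f["img"].min(-1)>110);v,u=np.nonzero(w)
    if len(v)>4:
        q=np.array([ray(f,x,y,.061)[:2] for x,y in zip(u,v)]);d=cv2.fitLine(q.astype(np.float32),cv2.DIST_L2,0,.01,.01).ravel();print("line",len(q),d,np.degrees(np.arctan2(d[1],d[0])),np.ptp(q@d[:2]))
    u,v=map(int,proj(f,[.5,-.245,.05]));save(f"cap_{n}.png",f["img"][max(0,v-45):v+45,max(0,u-60):u+60],5)
E
python3 c.py
```

```text
top flange 620 ((0.4792557954788208, -0.26059862971305847), 0.0419367216527462) 0.031456051246757495
bar top 115 ((0.4799308180809021, -0.2600935995578766), (0.013709548860788345, 0.054157353937625885), 50.665199279785156) [ 0.47906056 -0.25939092] 0.05959045254280021
line 25 [ 0.76711404 -0.6415108   0.47921878 -0.26092657] -39.904564 0.041897484842576715
```

View pics/cap_top.png

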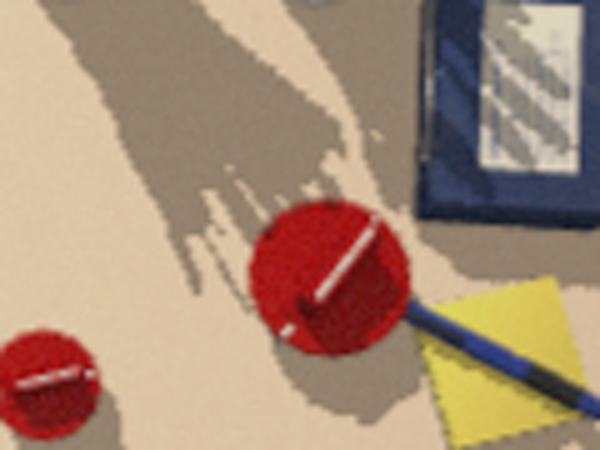

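Cap confirmed: flange radius 41.9 mm, bar 54 × 13.7 mm, centre (0.479, -0.260), bar at -39.7°. The crop shows it at (330,280), with the smaller decoy at (50,385). Next I check clearance and compute the approach.

```bash
cat >> h.py <<'E'
def go(x,y,z,yaw):
    """shift in tool mm + turn deg to reach the pose (tool down), yaw of tool x in deg; from measured pose"""
    from scipy.spatial.transform import Rotation as Ro
    s=get_state();R=Ro.from_euler("xyz",s["ee_rot"]);G=Ro.from_euler("xyz",[np.pi,0,np.radians(yaw)])
    d=R.inv().apply(np.array([x,y,z])-s["eef_pos"])*1000
    a=R.as_matrix()[:,0];print("pos",s["eef_pos"].round(4),"yaw",round(np.degrees(np.arctan2(a[1],a[0])),1),"q",s["q"].round(3),"F",s["force"].round(1),"M",s["moment"].round(2),"w",round(s["width"],4))
    print("  shift",d.round(1),"rotvec",np.degrees((R.inv()*G).as_rotvec()).round(1))
E
python3 - <<'E'
from h import *
import pickle
go(.4793,-.2604,.2135,230.3)
f=pickle.load(open("top1.pkl","rb"));P=cloud(f);m=(f["range_z"]>0)&(P[...,2]>.035)&(P[...,2]<.4)
for r in(.06,.1,.13,.16,.2,.25):
    k=m&(np.hypot(P[...,0]-.4793,P[...,1]+.2604)<r);q=P[k];print(r,len(q),q[q[:,2].argmax()] if len(q) else'')
E
```

```text
pos [ 0.0589 -0.6443  0.4043] yaw 114.4 q [-1.179  0.313 -0.055 -0.    -1.203  0.034] F [1.2 0.6 0.2] M [-0.01 -0.05  0.04] w 0.0876
  shift [175.7 541.4 191. ] rotvec [   0.    -0.  -115.9]
0.06 174 [ 0.470936   -0.25109903  0.06482491]
0.1 312 [ 0.470936   -0.25109903  0.06482491]
0.13 641 [ 0.470936   -0.25109903  0.06482491]
0.16 1401 [ 0.62731736 -0.29161503  0.14978958]
0.2 2708 [ 0.64266858 -0.14751657  0.17778142]
0.25 4528 [ 0.68992409 -0.1573771   0.20676732]
```

Call:
drive_tool(moves=[[16,49,0,0,0,-10.5,-1],[32,98,0,0,0,-21,-1],[48,148,0,0,0,-31.5,-1],[64,197,0,0,0,-42,-1],[80,246,0,0,0,-52.5,-1],[96,295,0,0,0,-63,-1],[112,345,20,0,0,-73.5,-1],[128,394,40,0,0,-84,-1],[144,443,60,0,0,-94.5,-1],[160,492,80,0,0,-105,-1],[176,541,100,0,0,-116,-1],[176,541,120,0,0,-116,-1]])

```text
t: 2.33
eef_pos: [0.482, -0.2564, 0.2839]
ee_rot: [-3.141, 0.0, -2.252]
force: [-0.3, -0.2, -0.2]
width: 0.0877
```

Run:
```python
from h import *
go(.4793,-.2604,.2135,230.3)
```

```text
pos [ 0.482  -0.2564  0.2839] yaw -129.0 q [-0.13   0.26  -0.434  0.    -0.876  1.02 ] F [-0.3 -0.2 -0.2] M [-0.09  0.28 -0.01] w 0.0877
  shift [ 4.9 -0.3 70.4] rotvec [-0.   0.   0.7]
```

Call:
drive_tool(moves=[[0,0,30,0,0,0,-1],[0,0,50,0,0,0,-1],[0,0,60,0,0,0,-1],[0,0,60,0,0,0,-1]])

```text
t: 2.82
eef_pos: [0.4792, -0.2591, 0.2243]
ee_rot: [3.141, -0.001, -2.259]
force: [0.4, -0.5, -0.2]
width: 0.0879
```

Run:
```python
from h import *
go(.4793,-.2604,.2135,230.3)
```

```text
pos [ 0.4792 -0.2591  0.2243] yaw -129.4 q [-0.136  0.335 -0.497  0.    -0.74   1.019] F [ 0.4 -0.5 -0.2] M [0.01 0.11 0.01] w 0.0879
  shift [ 0.9 -0.9 10.8] rotvec [ 0.1 -0.   0.3]
```

Call:
drive_tool(moves=[[1,-1,11,0,0,0,-1],[1,-1,11,0,0,0,-1],[1,-1,11,0,0,0,1],[1,-1,11,0,0,0,1],[1,-1,11,0,0,0,1],[1,-1,11,0,0,0,1],[1,-1,11,0,0,0,1],[1,-1,11,0,0,0,1]], grip_force=50)

```text
t: 3.82
eef_pos: [0.479, -0.2611, 0.2137]
ee_rot: [-3.142, 0.0, -2.26]
force: [0.1, 0.2, 0.3]
width: 0.0333
```

Run:
```python
from h import *
go(.5254,.0605,.37,183.3)
```

```text
pos [ 0.479  -0.2611  0.2137] yaw -129.5 q [-0.14   0.351 -0.505 -0.    -0.715  1.021] F [0.1 0.2 0.3] M [-0.01  0.15  0.  ] w 0.0333
  shift [-277.7  168.7 -156.3] rotvec [-0.   0.  47.2]
```

Call:
drive_tool(moves=[[0,0,0,0,0,0,1],[0,0,0,0,0,0,1],[0,0,0,0,0,0,1],[0,0,0,0,0,0,1],[0,0,-5,0,0,0,1],[0,0,-40,0,0,0,1],[0,0,-90,0,0,0,1],[0,0,-90,0,0,0,1]])

```text
t: 4.82
eef_pos: [0.4802, -0.2615, 0.3076]
ee_rot: [-3.135, 0.003, -2.259]
force: [-0.3, -0.4, -1.6]
width: 0.0137
```

Run:
```python
from h import *
go(.5254,.0605,.37,183.3)
```

```text
pos [ 0.4802 -0.2615  0.3076] yaw -129.5 q [-1.400e-01  2.320e-01 -4.080e-01  1.000e-03 -9.240e-01  1.021e+00] F [-0.3 -0.4 -1.6] M [-0.02  0.1  -0.03] w 0.0137
  shift [-277.6  169.3  -62.7] rotvec [-0.3  0.3 47.2]
```

Call:
drive_tool(moves=[[-30,18,-30,0,0,6,1],[-70,43,-60,0,0,13,1],[-110,67,-76,0,0,20,1],[-150,92,-76,0,0,27,1],[-190,116,-76,0,0,34,1],[-230,140,-76,0,0,41,1],[-262,160,-76,0,0,47,1],[-278,169,-76,0,0,47,1],[-278,169,-76,0,0,47,1],[-278,169,-76,0,0,47,1],[-278,169,-76,0,0,47,1]])

```text
t: 6.2
eef_pos: [0.5252, 0.0599, 0.3796]
ee_rot: [-3.141, -0.0, -3.081]
force: [0.0, 0.3, -0.7]
width: 0.014
```

Run:
```python
from h import *
import pickle
go(.5254,.0605,.37,183.3)
f=grab_frame("scene");pickle.dump(f,open("scene2.pkl","wb"));g=grab_frame("top");pickle.dump(g,open("top2.pkl","wb"))
P=cloud(f);h=cv2.cvtColor(f["img"],cv2.COLOR_RGB2HSV);red=((h[...,0]<8)|(h[...,0]>172))&(h[...,1]>130)&(h[...,2]>50)
near=(f["range_z"]>0)&(np.hypot(P[...,0]-.5254,P[...,1]-.0605)<.07)
m=near&red&(P[...,2]>.14);q=P[m]
print(len(q),np.percentile(q,[1,50,99],axis=0).round(4).tolist())
# flange rim: fit circle r=.042 to red points in the flange band
fl=q[(q[:,2]>.15)]
hist,e=np.histogram(q[:,2],20);print(hist,e.round(3))
u,v=map(int,proj(f,[.5254,.0605,.16]));save("fit.png",f["img"][v-60:v+60,u-70:u+70],5)
```

```text
pos [0.5252 0.0599 0.3796] yaw -176.5 q [ 0.485  0.137 -0.346 -0.    -1.088 -0.424] F [ 0.   0.3 -0.7] M [-0.01  0.12  0.06] w 0.014
  shift [-0.2  0.5  9.6] rotvec [-0.  -0.   0.2]
426 [[0.4817, 0.025, 0.1744], [0.5064, 0.0754, 0.197], [0.5569, 0.0993, 0.2269]]
[  7  13  19  18   7   1   3  43 157  89   8   9   5   6   7   6   5   8
   8   7] [0.172 0.175 0.178 0.181 0.184 0.187 0.189 0.192 0.195 0.198 0.201 0.204
 0.206 0.209 0.212 0.215 0.218 0.221 0.224 0.226 0.229]
```

View pics/fit.png

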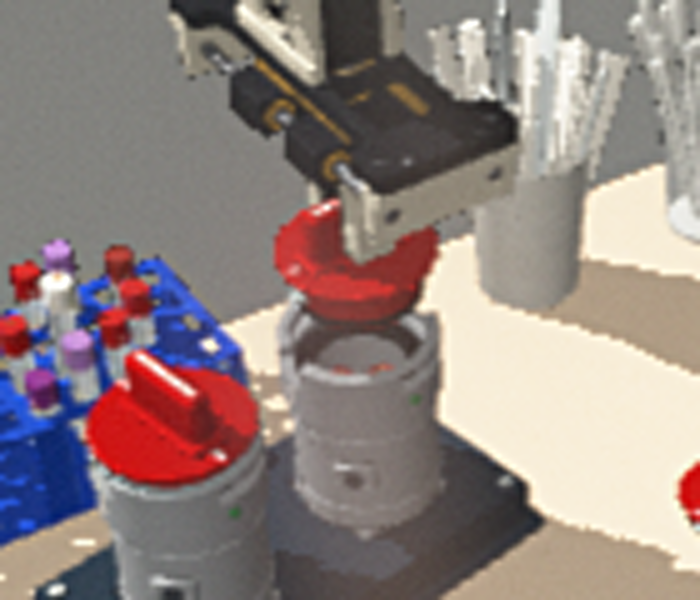

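The picture shows the cap level above the bucket. The twin's green dot (crop 235,510) and the bucket's (415,400) face the same way, so both have the same orientation. I'll compare the flange centre with the rim centre in the same view.

Run:
```python
from h import *
import pickle
from scipy.optimize import least_squares
for n in("scene2","top2"):
    f=pickle.load(open(n+".pkl","rb"));P=cloud(f);ok=f["range_z"]>0
    d=np.hypot(P[...,0]-.5254,P[...,1]-.0605)
    h=cv2.cvtColor(f["img"],cv2.COLOR_RGB2HSV);red=((h[...,0]<8)|(h[...,0]>172))&(h[...,1]>110)
    q=P[ok&red&(d<.06)&(P[...,2]>.194)&(P[...,2]<.203)][:,:2].astype(np.float32)
    print(n,len(q),cv2.minEnclosingCircle(q) if len(q)>5 else'')
    q=P[ok&(d<.06)&(P[...,2]>.137)&(P[...,2]<.147)][:,:2]
    if len(q)>30:
        r=least_squares(lambda p:np.maximum(0,np.abs(np.hypot(q[:,0]-p[0],q[:,1]-p[1])-.039)-.003),[.525,.06],loss="soft_l1",f_scale=.002);print("rim",len(q),r.x)
    for nm,c in(("bucket",(.5254,.0605)),("twin",(.498,.177))):
        gm=ok&(np.hypot(P[...,0]-c[0],P[...,1]-c[1])<.055)&(P[...,2]>.08)&(h[...,0]>50)&(h[...,0]<80)&(h[...,1]>110)
        if gm.sum(): 
            p=np.median(P[gm],0);print(nm,"dot",gm.sum(),p,np.degrees(np.arctan2(p[1]-c[1],p[0]-c[0])))
    w=ok&(P[...,2]>.175)&(np.hypot(P[...,0]-.498,P[...,1]-.177)<.04);q=P[w][:,:2].astype(np.float32);
    if len(q)>20:
        print("twin bar",len(q),cv2.minAreaRect(q))
```

```text
scene2 297 ((0.5223525166511536, 0.0602128840982914), 0.04402944818139076)
rim 148 [0.52457123 0.06091169]
twin dot 1 [0.45698978 0.16972872 0.12210532] -169.94571816172405
twin bar 106 ((0.4984578788280487, 0.17732779681682587), (0.05298253148794174, 0.013941178098320961), 12.823939323425293)
top2 144 ((0.5222338438034058, 0.0552976131439209), 0.04070257768034935)
twin bar 1580 ((0.4920442998409271, 0.1709161400794983), (0.06292372941970825, 0.07660320401191711), 53.88361358642578)
```

Call:
drive_tool(moves=[[0,0,12,0,0,0,1],[0,0,22,0,0,0,1],[0,0,30,0,0,0,1],[0,0,30,0,0,0,1]])

```text
t: 6.8
eef_pos: [0.5254, 0.0609, 0.3488]
ee_rot: [-3.141, -0.001, -3.08]
force: [0.8, 0.8, -1.7]
width: 0.0139
```

Run:
```python
from h import *
go(.5254,.0605,.3325,183.1)
```

```text
pos [0.5254 0.0609 0.3488] yaw -176.5 q [ 0.487  0.165 -0.388 -0.    -1.019 -0.425] F [ 0.8  0.8 -1.7] M [ 0.1  -0.25 -0.  ] w 0.0139
  shift [-0.  -0.4 16.3] rotvec [-0.  -0.1  0.4]
```

Plug is in the bore with almost no force. Next the lugs go through and down to the seal.

Call:
drive_tool(moves=[[0,0,4,0,0,0,1],[0,0,8,0,0,0,1],[0,0,11,0,0,0,1],[0,0,11,0,0,0,1]])

```text
t: 7.3
eef_pos: [0.5254, 0.0609, 0.3387]
ee_rot: [-3.141, -0.0, -3.08]
force: [0.3, -0.6, -0.6]
width: 0.0137
```

Run:
```python
from h import *
go(.5254,.0605,.3325,183.1)
```

```text
pos [0.5254 0.0609 0.3387] yaw -176.5 q [ 0.487  0.174 -0.402  0.    -0.994 -0.425] F [ 0.3 -0.6 -0.6] M [ 0.01  0.12 -0.02] w 0.0137
  shift [ 0.  -0.4  6.2] rotvec [-0.  -0.   0.4]
```

Call:
drive_tool(moves=[[0,0,3,0,0,0,1],[0,0,6,0,0,0,1],[0,0,7,0,0,0,1],[0,0,7,0,0,0,1]])

```text
t: 7.8
eef_pos: [0.5255, 0.0609, 0.3323]
ee_rot: [3.142, 0.001, -3.08]
force: [-2.0, 0.4, 6.9]
width: 0.0137
```

Run:
```python
from h import *
go(.5254,.0605,.3315,183.1)
```

```text
pos [0.5255 0.0609 0.3323] yaw -176.5 q [ 0.487  0.18  -0.411  0.    -0.979 -0.425] F [-2.   0.4  6.9] M [0.16 1.22 0.03] w 0.0137
  shift [ 0.1 -0.4  0.8] rotvec [0.  0.  0.4]
```

Call:
drive_tool(moves=[[0,0,1,0,0,0,1],[0,0,2,0,0,0,1],[0,0,2,0,0,0,1]])

```text
t: 8.18
eef_pos: [0.5255, 0.0609, 0.3306]
ee_rot: [3.142, 0.001, -3.08]
force: [-4.4, 0.6, 9.3]
width: 0.0138
```

Run:
```python
from h import *
go(.5254,.0605,.3315,183.1)
```

```text
pos [0.5255 0.0609 0.3306] yaw -176.5 q [ 0.487  0.182 -0.413  0.    -0.975 -0.425] F [-4.4  0.6  9.3] M [0.1  1.55 0.01] w 0.0138
  shift [ 0.1 -0.4 -0.9] rotvec [0.  0.1 0.4]
```

Call:
drive_tool(moves=[[0.7,0,-0.7,0,0,0,1],[0.7,0,-0.7,0,0,5,1],[0.7,0,-0.7,0,0,12,1],[0.7,0,-0.7,0,0,20,1],[0.7,0,-0.7,0,0,28,1]])

```text
t: 8.8
eef_pos: [0.5256, 0.061, 0.3318]
ee_rot: [3.14, 0.003, 2.711]
force: [1.3, 0.6, 7.2]
width: 0.0137
```

Run:
```python
from h import *
go(.5252,.0606,.3313,103.1)
```

```text
pos [0.5256 0.061  0.3318] yaw 155.3 q [ 0.487  0.18  -0.413  0.001 -0.974 -0.919] F [1.3 0.6 7.2] M [-0.17  0.12  0.09] w 0.0137
  shift [ 0.2 -0.6  0.5] rotvec [ 0.2  0.1 52.2]
```

Call:
drive_tool(moves=[[0,0,0.6,0,0,7,1],[0,0,0.6,0,0,16,1],[0,0,0.6,0,0,26,1],[0,0,0.6,0,0,36,1],[0,0,0.6,0,0,44,1],[0,0,0.6,0,0,48,1],[0,0,0.6,0,0,48,1]])

```text
t: 9.68
eef_pos: [0.5259, 0.0609, 0.3314]
ee_rot: [3.138, 0.001, 1.876]
force: [1.4, -0.8, 8.8]
width: 0.0139
```

Run:
```python
from h import *
go(.5252,.0606,.3313,103.1)
```

```text
pos [0.5259 0.0609 0.3314] yaw 107.5 q [ 0.487  0.181 -0.413  0.002 -0.973 -1.753] F [ 1.4 -0.8  8.8] M [-0.51 -0.32  0.01] w 0.0139
  shift [-0.1 -0.7  0.1] rotvec [0.2 0.  4.4]
```

Call:
drive_tool(moves=[[0,0,0,0,0,3,1],[0,0,0,0,0,5,1],[0,0,0,0,0,5,1]])

```text
t: 10.05
eef_pos: [0.5259, 0.0609, 0.3314]
ee_rot: [3.137, 0.001, 1.79]
force: [1.5, -1.8, 7.6]
width: 0.0134
```

Run:
```python
from h import *
go(.5252,.0606,.3313,103.1)
```

```text
pos [0.5259 0.0609 0.3314] yaw 102.5 q [ 0.487  0.181 -0.413  0.002 -0.973 -1.84 ] F [ 1.5 -1.8  7.6] M [-0.67 -0.45  0.04] w 0.0134
  shift [-0.1 -0.8  0.1] rotvec [ 0.2  0.  -0.6]
```

Call:
drive_tool(moves=[[0,0,-1,0,0,0,1],[0,0,-2,0,0,0,1],[0,0,-2.5,0,0,0,1],[0,0,-2.5,0,0,0,1]])

```text
t: 10.55
eef_pos: [0.5258, 0.0609, 0.3336]
ee_rot: [3.138, 0.001, 1.79]
force: [1.6, -1.4, 6.5]
width: 0.0136
```

Run:
```python
from h import *
go(.5252,.0606,.3313,103.1)
f=grab_frame("scene");P=cloud(f);ok=f["range_z"]>0
h=cv2.cvtColor(f["img"],cv2.COLOR_RGB2HSV);red=((h[...,0]<8)|(h[...,0]>172))&(h[...,1]>110)
q=P[ok&red&(np.hypot(P[...,0]-.5254,P[...,1]-.0605)<.05)&(P[...,2]>.14)];print(np.histogram(q[:,2],12))
t=P[ok&red&(np.hypot(P[...,0]-.4984,P[...,1]-.1773)<.05)&(P[...,2]>.14)];print(np.histogram(t[:,2],12))
u,v=map(int,proj(f,[.515,.11,.15]));save("lock.png",f["img"][v-60:v+60,u-70:u+70],5)
```

```text
pos [0.5258 0.0609 0.3336] yaw 102.6 q [ 0.487  0.179 -0.411  0.002 -0.978 -1.839] F [ 1.6 -1.4  6.5] M [-0.6  -0.68  0.1 ] w 0.0136
  shift [-0.2 -0.7  2.3] rotvec [ 0.2  0.  -0.5]
(array([ 27, 180,  97,  12,  12,   7,   8,   7,  10,  10,  19,  15]), array([0.14577695, 0.14880697, 0.15183699, 0.15486701, 0.15789703,
       0.16092705, 0.16395706, 0.16698708, 0.1700171 , 0.17304712,
       0.17607714, 0.17910715, 0.18213717]))
(array([  7,   2,  45, 318,  99,  19,  19,  20,  16,  22,  40,  25]), array([0.14012247, 0.14397956, 0.14783665, 0.15169374, 0.15555083,
       0.15940792, 0.16326501, 0.1671221 , 0.17097919, 0.17483628,
       0.17869337, 0.18255046, 0.18640755]))
```

View pics/lock.png

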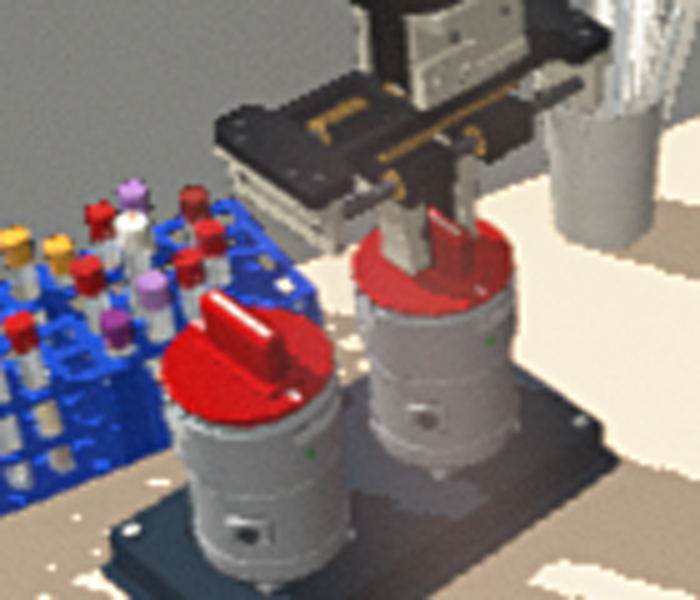

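The picture shows the cap seated (crop 435,265) with its bar parallel to the twin's. The bucket's green dot (490,340) hasn't moved. I'll ease the push off so the lugs rise.

Call:
drive_tool(moves=[[0,0,-1,0,0,0,1],[0,0,-2,0,0,0,1],[0,0,-3,0,0,0,1],[0,0,-3,0,0,0,1]])

```text
t: 11.1
eef_pos: [0.5252, 0.061, 0.3357]
ee_rot: [3.14, 0.0, 1.789]
force: [4.2, -1.2, 5.3]
width: 0.0137
```

Run:
```python
from h import *
go(.5252,.0606,.3313,103.1)
```

```text
pos [0.5252 0.061  0.3357] yaw 102.5 q [ 4.87e-01  1.76e-01 -4.08e-01  1.00e-03 -9.86e-01 -1.84e+00] F [ 4.2 -1.2  5.3] M [-0.58 -1.7   0.05] w 0.0137
  shift [-0.4 -0.   4.4] rotvec [ 0.1  0.  -0.6]
```

Call:
drive_tool(moves=[[0,0.5,-1,0,0,0,1],[0,0.7,-2,0,0,0,1],[0,0.7,-3,0,0,0,1],[0,0.7,-3,0,0,0,1]])

```text
t: 11.6
eef_pos: [0.525, 0.0611, 0.3373]
ee_rot: [-3.14, -0.0, 1.789]
force: [3.6, 0.2, -8.5]
width: 0.0134
```

Run:
```python
from h import *
go(.5252,.0606,.3313,103.1)
```

```text
pos [0.525  0.0611 0.3373] yaw 102.5 q [ 4.870e-01  1.750e-01 -4.040e-01 -1.000e-03 -9.930e-01 -1.839e+00] F [ 3.6  0.2 -8.5] M [ 0.24 -2.12  0.14] w 0.0134
  shift [-0.5  0.1  6. ] rotvec [-0.1 -0.  -0.6]
```

Call:
drive_tool(moves=[[0,0.7,-1,0,0,0,1],[0,1,-3,0,0,0,1],[0,1,-6,0,0,0,1],[0,1,-6,0,0,0,1]])

```text
t: 12.1
eef_pos: [0.526, 0.0611, 0.3445]
ee_rot: [-3.141, 0.0, 1.789]
force: [1.0, 0.1, -5.4]
width: 0.0133
```

Run:
```python
from h import *
go(.5252,.0606,.3313,103.1)
```

```text
pos [0.526  0.0611 0.3445] yaw 102.5 q [ 0.486  0.17  -0.393 -0.    -1.009 -1.839] F [ 1.   0.1 -5.4] M [ 0.18 -0.39 -0.02] w 0.0133
  shift [-0.3 -0.9 13.2] rotvec [-0.   0.  -0.6]
```

Force is -5.4 N, the full weight of cap and bucket, so the bucket is hanging freely. Lifting now.

Call:
drive_tool(moves=[[0,0,-5,0,0,0,1],[0,0,-13,0,0,0,1],[0,0,-21,0,0,0,1],[0,0,-29,0,0,0,1],[0,0,-37,0,0,0,1],[0,0,-45,0,0,0,1],[0,0,-53,0,0,0,1],[0,0,-58,0,0,0,1],[0,0,-61,0,0,0,1],[0,0,-61,0,0,0,1],[0,0,-61,0,0,0,1],[0,0,-61,0,0,0,1]])

```text
t: 13.6
eef_pos: [0.5263, 0.0612, 0.405]
ee_rot: [-3.141, 0.0, 1.789]
force: [0.1, 0.6, -5.8]
width: 0.0135
```

Run:
```python
from h import *
go(.5252,.0606,.3313,103.1)
f=grab_frame("scene");P=cloud(f);ok=f["range_z"]>0
h=cv2.cvtColor(f["img"],cv2.COLOR_RGB2HSV);red=((h[...,0]<8)|(h[...,0]>172))&(h[...,1]>110)
q=P[ok&red&(np.hypot(P[...,0]-.5254,P[...,1]-.0605)<.05)&(P[...,2]>.2)];a,b=np.histogram(q[:,2],12);print(a,b.round(3))
u,v=map(int,proj(f,[.52,.08,.16]));save("end.png",f["img"][v-60:v+60,u-70:u+70],5)
```

```text
pos [0.5263 0.0612 0.405 ] yaw 102.5 q [ 0.486  0.119 -0.306 -0.    -1.146 -1.839] F [ 0.1  0.6 -5.8] M [-0.01 -0.07  0.02] w 0.0135
  shift [-0.4 -1.2 73.7] rotvec [-0.   0.  -0.6]
[  1   3   4  67 270  24  17  11  16  31   3   1] [0.2   0.206 0.211 0.216 0.221 0.226 0.232 0.237 0.242 0.247 0.252 0.258
 0.263]
```

View pics/end.png

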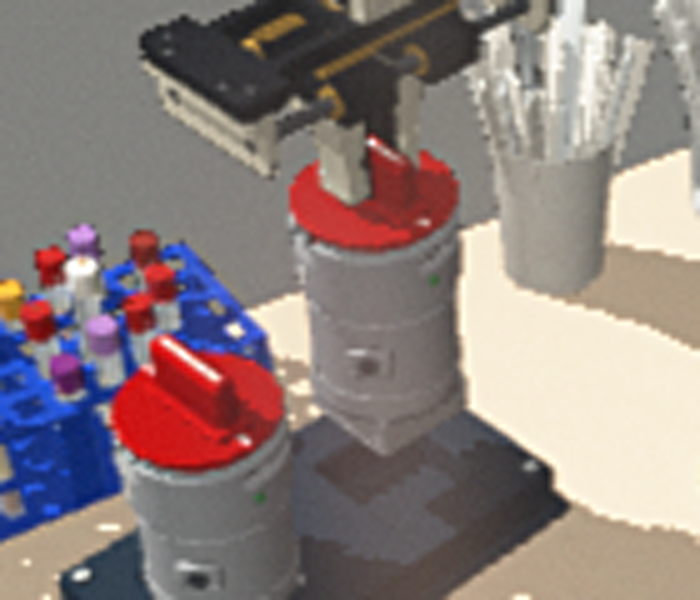

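```bash
python3 -c "
from station import job_done; print(job_done())"
```

```text
the job is handed in; nothing more can be done
None
```

The job is handed in: the bucket is sealed with the middle-sized red cap and hangs from its grip bar above the stand, after about 14 of the 43 s.

**What I did:** I let the cap's lugs down through the entry notches (entry axis measured at about 93°) and pushed in against the seal, reading up to 9.3 N. I twisted about 80° clockwise, let the lugs rise, and lifted.

**Last checks, all passed:**
- **Height:** the depth image puts the foot about 7.7 cm above the worktop, some 4 cm above the stand top.
- **Load:** the vertical force is -5.8 N, which matches cap plus bucket hanging freely, and the sideways force and moment are near zero.
- **Grip:** the fingers are 13.5 mm apart on the 14 mm bar.
- **Seal and pose:** the last picture shows the bucket upright, the cap seated like the twin's, and its bar parallel to the twin's.

**Not as expected:**
- I did not feel the stop at the end of the twist. I judged the cap locked because it rose about 2 mm past lip height and then carried the bucket.
- The foot briefly rubbed in the pocket as the lift began, with about 3.6 N sideways and -8.5 N vertical. A sideways correction of about 1 mm freed it.
- I did not measure the bystanders again. The arm's path stayed clear of them.

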